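# Pack flanged hubs head to tail in a carrier

### The job

Load the two brass hat-shaped hubs from the bench into the aluminium carrier so that the three hubs stand in one straight row, alternately brim down, brim up, brim down, each standing on the same end as now. Then push the blue jaw towards the fixed stop until the row is packed tight between them, the raised brim lapping over its neighbours' brims. Tip no hub over and leave the other things on the bench where they are.

Things in the scene. Friction and masses are not known exactly. Their poses are not given: they have to be found in the camera images.
- carrier: Fixed aluminium carrier, 90 x 320 mm, with a channel along its own y. Origin: on the worktop under mid-channel; x across, y along towards the fixed stop, z up. Channel floor 8 mm above the worktop; two rails 8 mm wide, 5 mm high above the floor, 68 mm apart. Fixed dark stop block at the +y end: face at y = 125 mm, 36 mm high above the floor. The sliding jaw is at the -y end.
- stop_face (a point): Middle of the fixed stop's face at the level of the channel floor; axes as the carrier's (the channel lies on its -y side).
- jaw (a joint): Travel (m) of the blue sliding jaw towards the fixed stop: 0 = wide open, 250 mm from jaw to stop; grows as it closes, limit 0.095. Starts between 0 and 0.012 and stays where it is left (friction 2.5 N). Three hubs packed tight alternately take 166 mm, so the jaw then reads about 0.084.
- jaw_back (a point): Middle of the jaw's outer (-y) face, 22 mm above the channel floor; moves with the jaw. The jaw is a block 62 mm wide across the channel, 20 mm thick along it, its top 37.5 mm above the channel floor; push it here towards the carrier's +y. Axes as the carrier's.
- hub_a: Brass hat-shaped hub, solid, 0.2 kg, brim DOWN: brim 62 mm across and 6 mm thick at the bottom, crown 42 mm across above it, 22 mm high in all. Already stands in the channel, its brim 0 to 20 mm from the fixed stop. Origin: centre of its underside as it stands; z up.
- hub_up: The same hub standing upside down on its crown on the bench, brim UP: crown 42 mm across and 16 mm high below, brim 62 mm across from 16 to 22 mm height, with a dark shallow recess on top. Origin: centre of its underside as it stands; z up. It belongs in the middle of the row. Two neighbours of opposite way up are packed tight when their axes are 52 mm apart.
- hub_c: The same hub on the bench, brim DOWN like hub_a (6 mm thick brim 62 mm across at the bottom, crown 42 mm across up to 22 mm). Set straight down beside hub_up its brim needs 62 mm between the axes, or it catches on the raised brim; closer, it slides in under that brim along the channel floor. hub_up itself can be set down from 52 mm beside a brim-down hub. Origin: centre of its underside as it stands; z up.
- vial_d: Bystander: white plastic vial with red cap, 28 mm across, 55 mm high, standing in the same front row as the hubs. Origin: centre of its underside as it stands; z up.
- stopper: Bystander: red-brown rubber stopper, 32 mm across, 24 mm high. Origin: centre of its underside as it stands; z up.
- tape_roll: Bystander: roll of beige tape lying flat, 96 mm across, 25 mm high, to the right. Origin: centre of its underside as it stands; z up.
- crucible: Bystander: white porcelain crucible, 44 mm across, 32 mm high, to the right. Origin: centre of its underside as it stands; z up.
Not all that is in view belongs to the job. What is shaped like the hub_c but green is not meant. Leave any turquoise look-alike of the hub_a alone.

How it is judged:
By the outcome, as a careful person would: the job done as asked, in the order asked, and still so for the second after the job is handed in, with the robot touching nothing.
It also fails if it takes over 66 s, if anything falls off the work surface, if the arm or the gripper's body presses on something with over 40 N, if the wrist force passes 120 N, or if a joint passes its speed limit or range.

### The arm

A 7-joint arm with a two-finger parallel gripper is mounted at the origin on a cart in front of the work surface, level with it; the furniture and walls round the work are solid. World frame = base frame: x ahead of the robot, y to its left, z up, the work surface at z = 0. Lengths are in m, angles in degrees, forces in N, time in s.
With the tool pointing down it reaches from about 0.425 to 0.875 m from the base axis. Payload 4.7 kg.
Tool frame: the origin (TCP) lies midway between the tips of the shut fingers; the grasp point (between the pads) lies 19 mm behind it; z points along the fingers, x is the direction in which the jaws open and shut, and the axes are right-handed (so a half turn about z gives the same grasp; the last joint's range is limited). The gripper opens to 87 mm and grips with 3 to 60 N. Pads are 19 mm wide; open, the fingers measure 117 mm over their backs; the gripper's body (75 mm by 190 mm) begins 51 mm behind the grasp point.
Start: joints at [68.99, 18.392, -4.016, 83.108, 1.295, 78.541, -3.26], TCP at [0.242, -0.603, 0.223] pointing down, gripper open.
Joint ranges: [-163.93, 163.93], [-17.29, 119.83], [-79.2, 71.16], [3.27, 140.29], [-89.18, 269.18], [5.43, 117.66], [-154.24, 154.24]. Speed limits (degrees/s): [147.25, 147.25, 180, 180, 180, 180, 180].

### API

Orientations are given as [roll, pitch, yaw] about the fixed x, y, z axes, in that order (R = Rz(yaw) Ry(pitch) Rx(roll)).
In Python, from cell import env gives the robot as it stands.
- The arm moves only by the tool carry_out, never from a script. Its argument "plan" is a list of rows, each an object with "grip": the closure, from 0 (fully open) to 1 (shut); "dp": the shift along the tool's x, y, z in m, a list of three; "rotation": the turn, a rotation vector about the tool's x, y, z in degrees, a list of three. In form: [{"grip": grip, "dp": [dx, dy, dz], "rotation": [wx, wy, wz]}, ...]. A call has 1 to 8 rows; each row shifts and turns the pose as measured when the row begins, along the tool's axes as they then stand; what a row does not reach is not made up. A row lasts 1/12 s, in which the tool goes at most 41.7 mm and 7.16 degrees, less where a joint would pass 70% of its speed; a pose out of reach is approached as far as the arm can. A call is refused whole if a number of a shift passes 0.0417 or a number of a turn 7.16, either way. A call with a gripper value outside its range is refused whole. The fingers move at their own pace and stop on an object; "force" is the grip in N (left out, the last holds). Time passes only in rows, so rows that do not move let the fingers close. It gives the time, the measured TCP pose, the force and the opening at its end, in the units of the state.
- env.get_obs(): the state, without advancing time (a new reading comes with each control period).
- env.read_camera(name): name is "side" or "top"; returns the picture (384x512x3 uint8, red, green, blue); there is no depth.
- env.camera_params(name): a dict with "fx", "fy", "cx", "cy" (pixels), "R" (3x3) and "t" (3): a world point X has camera coordinates R X + t. Camera axes: x right, y down, z forward; pixel columns grow to the right and rows downward; lengths in m; the calibration is good to about 2 mm. A picture is of the moment at which its call begins. camera_params takes no time and is no camera call.
- env.sign_off(): hands the job in, once; it reports no verdict.
The state is a dict: "time_s": time; "qpos": joint angles; "joint_velocities": joint speeds; "effort": joint torques, N m; "tool_pos": TCP position; "tool_rot": TCP orientation; "force": force on the tool from outside, world axes, zero at the start; "wrist_torque": the same for the moment, N m; "grip_width": finger opening in m.
Only numpy, scipy, OpenCV 4.12 (cv2) and the standard library are available. Lean on these libraries where they do the work, as an engineer would, in place of code of your own. Each camera call takes 0.05 s, during which the arm holds its last target. There are 200 camera calls.

## Working session

There is one attempt and no reset: what is moved stays moved. The work goes in short steps, Python scripts to look and compute and a tool call to move; the robot and the scene stay as the last step left them, time stands still between calls to the robot, and variables do not carry over. Pictures are saved under pics/ and viewed, about 8 in all and at most 12, crops included, and the job is handed in when it is done.

Besides the shell and the picture viewer there is one more tool, called as name(argument=value, ...), one argument or row to a line, values as JSON. carry_out: Moves the arm, as the interface text tells. Its arguments: {"type":"object","properties":{"plan":{"type":"array","items":{"type":"object","properties":{"grip":{"type":"number"},"dp":{"type":"array","items":{"type":"number"}},"rotation":{"type":"array","items":{"type":"number"}}}}},"force":{"type":"number"}},"required":["plan"]}

```bash
ls; mkdir -p pics; python3 - <<'E'
from cell import env
import cv2
print(env.get_obs())
for n in("top","side"):
    cv2.imwrite(f"pics/{n}0.png",cv2.resize(env.read_camera(n)[:,:,::-1],(800,600),interpolation=cv2.INTER_CUBIC)); print(n,env.camera_params(n))
E
```

```text
pics
{'time_s': 0.0, 'qpos': array([68.98856925, 18.43827074, -4.01451849, 83.17568705,  1.29528244,
       78.54248838, -3.25992514]), 'joint_velocities': array([ 0.04964899, -0.0267443 , -0.0679937 ,  0.15381757,  0.02076507,
       -0.01774735, -0.03022954]), 'effort': array([ 5.81938116e-05, -4.91289067e+01, -4.03471906e-01, -3.12527633e+01,
       -6.37629256e-02,  4.38201951e-02,  2.13743347e-04]), 'tool_pos': array([ 0.24131991, -0.6029282 ,  0.22146347]), 'tool_rot': array([ 1.79993491e+02,  1.11187457e-01, -6.81796386e+01]), 'force': array([ 0.15534845, -0.29062016, -0.28843299]), 'wrist_torque': array([-0.02554492, -0.02243566,  0.00321591]), 'grip_width': 0.08689539788176086}
top {'fx': 446.68790034069167, 'fy': 446.68790034069167, 'cx': 254.10542237180536, 'cy': 190.84977536475958, 'R': array([[-0.01001186, -0.99977436, -0.01873499],
       [-0.9918726 ,  0.01230584, -0.12663849],
       [ 0.12684046,  0.01731483, -0.991772  ]]), 't': array([-0.09161375,  0.49495485,  1.28287501])}
side {'fx': 358.835260364504, 'fy': 358.835260364504, 'cx': 256.37081146955273, 'cy': 191.18510071806153, 'R': array([[-0.96478044, -0.26262092,  0.01513149],
       [-0.15777253,  0.53165761, -0.83213461],
       [ 0.21049119, -0.80521453, -0.55436723]]), 't': array([0.43582745, 0.16614677, 1.0078122 ])}
```

View pics/top0.png

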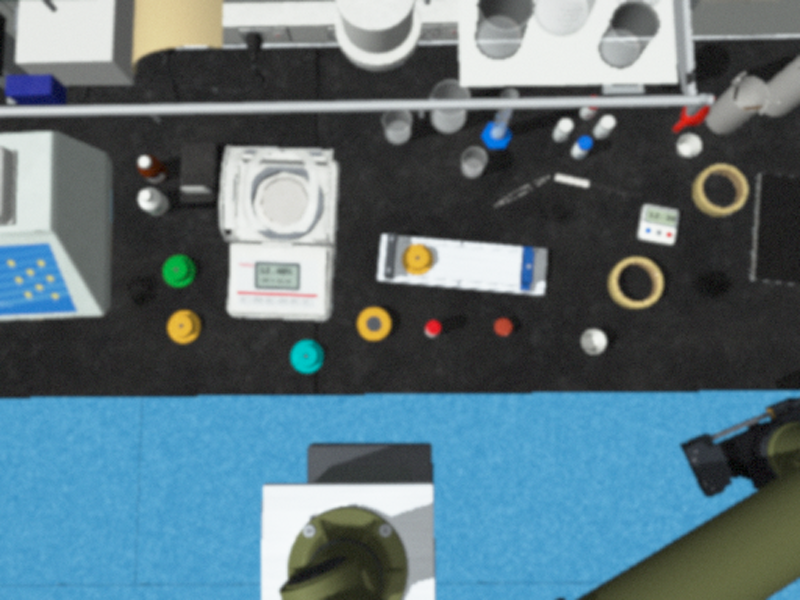

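View pics/side0.png

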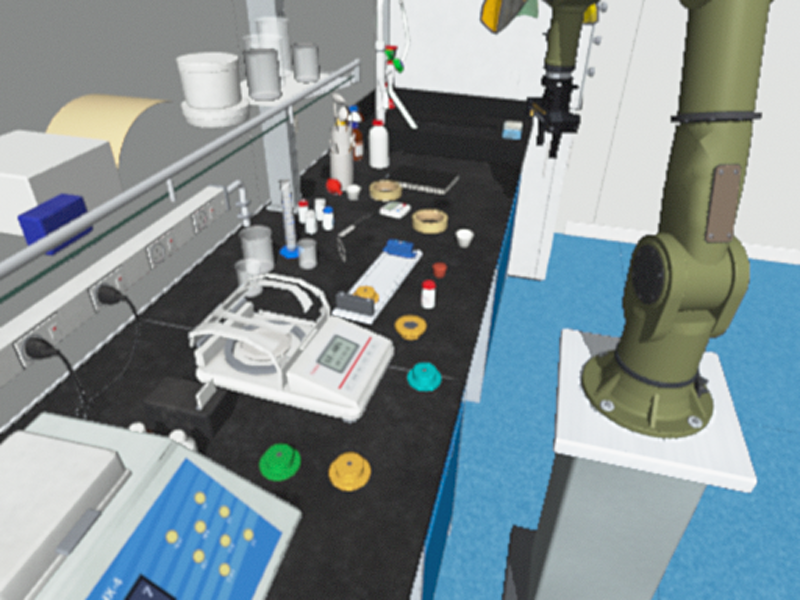

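```bash
cat > h.py <<'E'
from cell import env
import cv2, numpy as np
def bp(n,u,v,z):
    p=env.camera_params(n); R,t=np.array(p["R"]),np.array(p["t"])
    C=-R.T@t; d=R.T@np.array([(u-p["cx"])/p["fx"],(v-p["cy"])/p["fy"],1])
    return (C+d*(z-C[2])/d[2])
def proj(n,X):
    p=env.camera_params(n); c=np.array(p["R"])@np.asarray(X,float)+p["t"]
    return np.array([p["fx"]*c[0]/c[2]+p["cx"],p["fy"]*c[1]/c[2]+p["cy"]])
def crop(n,im,u0,v0,w,h,s,f):
    c=cv2.resize(im[v0:v0+h,u0:u0+w,::-1],None,fx=s,fy=s,interpolation=cv2.INTER_CUBIC); cv2.imwrite(f,c)
def blobs(im,lo,hi,amin=40):
    m=cv2.inRange(cv2.cvtColor(im,cv2.COLOR_RGB2HSV),lo,hi)
    m=cv2.morphologyEx(m,cv2.MORPH_CLOSE,np.ones((3,3)))
    out=[]
    for c in cv2.findContours(m,cv2.RETR_EXTERNAL,cv2.CHAIN_APPROX_NONE)[0]:
        if len(c)>5 and cv2.contourArea(c)>amin:
            e=cv2.fitEllipse(cv2.convexHull(c)) if len(cv2.convexHull(c))>4 else None
            x,y,w,h=cv2.boundingRect(c); out.append((cv2.contourArea(c),x,y,w,h,e))
    return out
E
python3 - <<'E'
from h import *
for n in("top","side"):
    im=env.read_camera(n)
    for z in [0.006,0.022,0.014]: print(n,'z',z)
    for b in blobs(im,(15,150,90),(28,255,255)):
        e=b[5]; print(n,b[:5],np.round(e[0],1),np.round(e[1],1),[np.round(bp(n,*e[0],z)[:2],4) for z in(.003,.019,.014)])
    for b in blobs(im,(105,150,60),(125,255,255)):
        print(n,'blue',b[:5],np.round(b[5][0],1) if b[5] else 0)
    if n=="top": crop(n,im,232,140,130,62,6,"pics/c1.png")
    else: crop(n,im,205,145,75,70,8,"pics/c2.png")
E
```

```text
top z 0.006
top z 0.022
top z 0.014
top (347.0, 107, 198, 21, 22) [117.2 208.6] [21.5 22.2] [array([0.4488, 0.3152]), array([0.4473, 0.31  ]), array([0.4478, 0.3116])]
top (370.5, 228, 196, 23, 23) [239.  206.8] [22.2 22.7] [array([ 0.4498, -0.0511]), array([ 0.4483, -0.0519]), array([ 0.4488, -0.0516])]
top (223.5, 259, 157, 17, 18) [266.7 165.7] [17.4 17.7] [array([ 0.5737, -0.1356]), array([ 0.5707, -0.1354]), array([ 0.5717, -0.1355])]
top blue (127.0, 0, 191, 47, 10) [ 27.8 196. ]
top blue (99.5, 334, 157, 7, 28) [337.1 169.9]
top blue (63.0, 370, 86, 10, 10) [374.5  90.7]
top blue (177.5, 307, 78, 21, 19) [317.3  86.7]
top blue (525.0, 3, 48, 39, 18) [21.7 57.5]
side z 0.006
side z 0.022
side z 0.014
side (466.5, 210, 289, 27, 25) [223.3 301.3] [23.8 26.6] [array([0.4471, 0.314 ]), array([0.4422, 0.3262]), array([0.4437, 0.3224])]
side (208.5, 253, 202, 20, 15) [262.2 208.7] [15.3 19.6] [array([ 0.4506, -0.0678]), array([ 0.4456, -0.0467]), array([ 0.4472, -0.0533])]
side (56.0, 228, 184, 14, 9) [234.5 188.4] [ 9.7 13.7] [array([ 0.5734, -0.156 ]), array([ 0.5655, -0.1329]), array([ 0.568 , -0.1401])]
side (63.0, 373, 2, 9, 12) [377.3   8.9] [ 7.7 14. ] [array([ 0.0466, -5.4875]), array([ 0.051 , -5.3403]), array([ 0.0496, -5.3863])]
side (156.5, 308, 0, 13, 20) [314.1   8.4] [11.3 27.3] [array([ 0.9631, -5.1647]), array([ 0.9461, -5.025 ]), array([ 0.9514, -5.0686])]
side blue (201.0, 56, 349, 38, 35) [ 64.4 388.8]
side blue (647.5, 147, 331, 33, 53) [162.4 359. ]
side blue (41.5, 107, 328, 18, 42) [115.9 348.9]
side blue (49.5, 179, 157, 12, 9) [184.9 161. ]
side blue (121.5, 245, 153, 20, 12) [255.6 158.3]
side blue (630.0, 12, 125, 43, 31) [ 30.1 139.9]
```

View pics/c1.png

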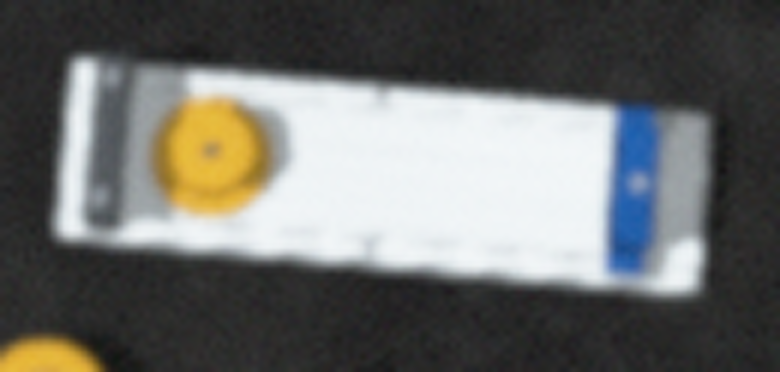

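View pics/c2.png

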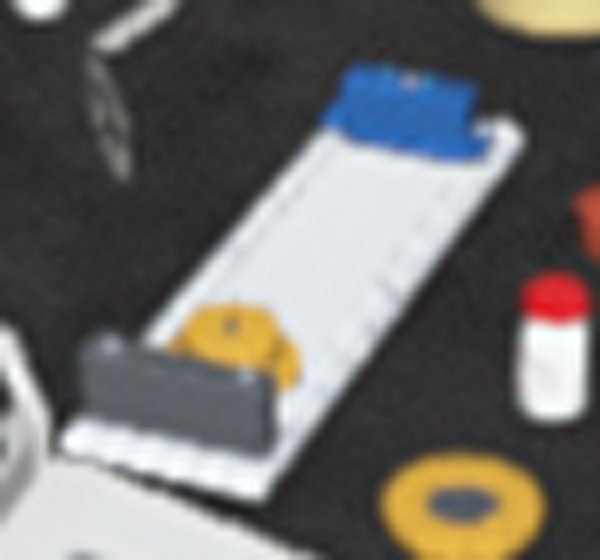

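```bash
cat > fit.py <<'E'
from h import *
from scipy.optimize import least_squares
px=lambda x,s,o:(x+.5)/s-.5+o
obs=[]
for (u,v),l in zip([(72,57),(53,241),(712,110),(702,296)],[(-45*-1,160),(-45,160),(45,-160),(-45,-160)]):
    obs.append(("top",px(u,6,232),px(v,6,140),(*[a/1000 for a in l],.008)))
# side: (64,440)=far-x stop-end? x+ (away from robot) ; (264,500) near robot; (524,130) near, jaw end
for (u,v),l in zip([(62,442),(264,500),(525,132)],[(45,160),(-45,160),(-45,-160)]):
    obs.append(("side",px(u,8,205),px(v,8,145),(*[a/1000 for a in l],.008)))
# carrier x axis: if +y is world +y (left), x is world +x (away from robot)
def W(p,l): 
    c,s=np.cos(p[2]),np.sin(p[2]); return np.array([p[0]+c*l[0]-s*l[1],p[1]+s*l[0]+c*l[1],l[2]])
def res(p): return np.concatenate([proj(n,W(p,l))-[u,v] for n,u,v,l in obs])
r=least_squares(res,[.56,-.2,0]); p=r.x
print("carrier",p[:2],np.degrees(p[2])); print(np.round(r.fun.reshape(-1,2),2))
np.save("car.npy",p)
c,s=np.cos(p[2]),np.sin(p[2]);Ri=np.array([[c,s],[-s,c]])
loc=lambda X:Ri@(X[:2]-p[:2])
for n,u,v,z in[("top",px(211,6,232),px(150,6,140),.030),("side",px(232,8,205),px(326,8,145),.030)]:
    X=bp(n,u,v,z);print(n,"hub_a",X,loc(X))
for n,u,v,z in[("top",px(638,6,232),px(182,6,140),.0455),("side",px(410,8,205),px(80,8,145),.0455)]:
    X=bp(n,u,v,z);print(n,"jaw",X,loc(X))
for n,u,v,z in[("top",px(120,6,232),px(64,6,140),.044),("top",px(118,6,232),px(222,6,140),.044)]:
    X=bp(n,u,v,z);print(n,"stop top edge",X,loc(X))
# silhouette fit of bench hubs: project outline of brim+crown, compare bbox
def hull(n,x,y,up):
    a=np.linspace(0,2*np.pi,60);pts=[]
    for rr,zs in((.031,(.016,.022) if up else (0,.006)),(.021,(0,.022))):
        for z in zs: pts+=[proj(n,(x+rr*np.cos(t),y+rr*np.sin(t),z)) for t in a]
    pts=np.array(pts);return np.r_[pts.min(0),pts.max(0)]
for nm,up,g,bt,bs in(("hub_c",0,(.448,.313),(107,198,21,22),(210,289,27,25)),("hub_up",1,(.449,-.051),(228,196,23,23),(253,202,20,15))):
    f=lambda q,B=(("top",bt),("side",bs)):np.concatenate([hull(n,*q,up)-[b[0]-.5,b[1]-.5,b[0]+b[2]-.5,b[1]+b[3]-.5] for n,b in B])
    r=least_squares(f,g);print(nm,r.x,np.round(r.fun,1)); 
    for B in ("top",bt),("side",bs):
        print(B[0],least_squares(lambda q:f(q,(B,)),g).x)
E
python3 fit.py
```

```text
carrier [ 0.56089365 -0.22101685] -5.581654245852576
[[ 0.01  1.12]
 [ 0.47 -0.26]
 [-0.74  0.97]
 [-0.9  -0.47]
 [-0.08 -0.68]
 [-0.32 -1.95]
 [-0.66 -0.21]]
top hub_a [ 0.57195308 -0.13539255  0.03      ] [0.0026788  0.08629401]
side hub_a [ 0.5690526  -0.13420692  0.03      ] [-0.00032324  0.08719191]
top jaw [ 0.55045332 -0.34227934  0.0455    ] [ 0.00140367 -0.121703  ]
side jaw [ 0.54786858 -0.34239372  0.0455    ] [-0.00115769 -0.12206825]
top stop top edge [ 0.61279768 -0.09116697  0.044     ] [0.03902818 0.13428262]
top stop top edge [ 0.53431865 -0.08946273  0.044     ] [-0.03924451  0.12834558]Traceback (most recent call last):
  File "fit.py", line 33, in <module>
    r=least_squares(f,g);print(nm,r.x,np.round(r.fun,1));
    return func(*args, **kwargs)
    result = trf(vector_fun.fun, vector_fun.jac, x0, f0, J0, lb, ub, ftol, xtol,
                 gtol, max_nfev, x_scale, loss_function, tr_solver,
                 tr_options.copy(), verbose, callback=callback_wrapped)
    return trf_no_bounds(
        fun, jac, x0, f0, J0, ftol, xtol, gtol, max_nfev, x_scale,
        lo
[... 988 characters left out ...]
                ~~~~~~~~^^^
    return self.f(x, *self.args, **self.kwargs)
           ~~~~~~^^^^^^^^^^^^^^^^^^^^^^^^^^^^^^
  File "fit.py", line 32, in <lambda>
    f=lambda q,B=(("top",bt),("side",bs)):np.concatenate([hull(n,*q,up)-[b[0]-.5,b[1]-.5,b[0]+b[2]-.5,b[1]+b[3]-.5] for n,b in B])
                                                          ~~~~^^^^^^^^^
  File "fit.py", line 29, in hull
    for z in zs: pts+=[proj(n,(x+rr*np.cos(t),y+rr*np.sin(t),z)) for t in a]
                       ~~~~^^^^^^^^^^^^^^^^^^^^^^^^^^^^^^^^^^^^^
  File "h.py", line 8, in proj
    p=env.camera_params(n); c=np.array(p["R"])@np.asarray(X,float)+p["t"]
ValueError: time passes only in moves, steps and waits
```

```bash
python3 - <<'E'
s=open('h.py').read()
s=s.replace("def bp(","_c={}\ndef cp(n):\n    if n not in _c: _c[n]=env.camera_params(n)\n    return _c[n]\ndef bp(",1)
s=s.replace("p=env.camera_params(n);","p=cp(n);")
s+='''
from scipy.spatial.transform import Rotation as Rn
def plan(x,y,z,yaw,n=None):
    "rows to a pointing-down pose, in the axes of the tool"
    o=env.get_obs(); p=np.array(o["tool_pos"]); R=Rn.from_euler("xyz",o["tool_rot"],degrees=True)
    G=Rn.from_euler("xyz",[180,0,yaw],degrees=True); T=np.array([x,y,z])
    d=T-p; w=(R.inv()*G).as_rotvec(degrees=True)
    k=max(np.abs(d).max()*1.0/.0400,np.linalg.norm(d)/.0405,np.linalg.norm(w)/7.1)
    n=n or max(1,int(np.ceil(k)))
    print("t",round(float(o["time_s"]),2),"pos",np.round(p,4),"rot",np.round(o["tool_rot"],2),"n",n)
    for i in range(n):
        print(i,np.round(R.inv().apply(d/n),4).tolist(),np.round(w/n,2).tolist()); R=R*Rn.from_rotvec(w/n,degrees=True)
'''
open('h.py','w').write(s)
E
python3 fit.py | tail -8
python3 -c "
from h import *
plan(.449,-.052,.15,-5.6)"
```

```text
top stop top edge [ 0.61279768 -0.09116697  0.044     ] [0.03902818 0.13428262]
top stop top edge [ 0.53431865 -0.08946273  0.044     ] [-0.03924451  0.12834558]
hub_c [0.44820498 0.31493929] [ 0.2  0.9  0.4 -0.3  0.   0.6 -0.5 -0.2]
top [0.44907439 0.31583407]
side [0.4477601 0.3143145]
hub_up [ 0.44704774 -0.05193103] [ 1.   1.2 -0.9 -0.7 -0.1 -0.2 -0.4  0.1]
top [ 0.44781784 -0.05187937]
side [ 0.44611165 -0.051714  ]
t 0.2 pos [ 0.2414 -0.6032  0.2219] rot [ 1.800e+02  7.000e-02 -6.818e+01] n 15
0 [-0.029, -0.0265, 0.0048] [-0.0, 0.0, -4.17]
1 [-0.027, -0.0285, 0.0048] [-0.0, 0.0, -4.17]
2 [-0.0248, -0.0304, 0.0048] [-0.0, 0.0, -4.17]
3 [-0.0225, -0.0322, 0.0048] [-0.0, 0.0, -4.17]
4 [-0.0201, -0.0337, 0.0048] [-0.0, 0.0, -4.17]
5 [-0.0176, -0.0351, 0.0048] [-0.0, 0.0, -4.17]
6 [-0.015, -0.0363, 0.0048] [-0.0, 0.0, -4.17]
7 [-0.0124, -0.0373, 0.0048] [-0.0, 0.0, -4.17]
8 [-0.0096, -0.0381, 0.0048] [-0.0, 0.0, -4.17]
9 [-0.0068, -0.0387, 0.0048] [-0.0, 0.0, -4.17]
10 [-0.004, -0.0391, 0.0048] [-0.0, 0.0, -4.17]
11 [-0.0011, -0.0392, 0.0048] [-0.0, 0.0, -4.17]
12 [0.0017, -0.0392, 0.0048] [-0.0, 0.0, -4.17]
13 [0.0046, -0.039, 0.0048] [-0.0, 0.0, -4.17]
14 [0.0074, -0.0386, 0.0048] [-0.0, 0.0, -4.17]
```

carry_out(
  plan=[
    {"grip": 0, "dp": [-0.029, -0.0265, 0.003], "rotation": [0, 0, -4.2]},
    {"grip": 0, "dp": [-0.027, -0.0285, 0.003], "rotation": [0, 0, -4.2]},
    {"grip": 0, "dp": [-0.025, -0.03, 0.003], "rotation": [0, 0, -4.2]},
    {"grip": 0, "dp": [-0.0225, -0.032, 0.003], "rotation": [0, 0, -4.2]},
    {"grip": 0, "dp": [-0.02, -0.034, 0.003], "rotation": [0, 0, -4.2]},
    {"grip": 0, "dp": [-0.0175, -0.035, 0.003], "rotation": [0, 0, -4.2]},
    {"grip": 0, "dp": [-0.015, -0.036, 0.003], "rotation": [0, 0, -4.2]},
    {"grip": 0, "dp": [-0.0125, -0.037, 0.003], "rotation": [0, 0, -4.2]},
  ],
  force=20,
)

```text
time_s: 0.87
tool_pos: [0.3456, -0.306, 0.192]
tool_rot: [179.7, 0.2, -34.1]
force: [0.8, 0.8, 0.1]
grip_width: 0.0869
```

```bash
python3 -c "
from h import *
plan(.447,-.052,.12,-5.6)"
```

```text
t 0.87 pos [ 0.3456 -0.306   0.192 ] rot [179.73   0.23 -34.12] n 7
0 [-0.0083, -0.0382, 0.0101] [0.03, 0.04, -4.07]
1 [-0.0056, -0.0387, 0.0102] [0.03, 0.04, -4.07]
2 [-0.0028, -0.039, 0.0102] [0.03, 0.04, -4.07]
3 [-0.0001, -0.0391, 0.0102] [0.03, 0.04, -4.07]
4 [0.0027, -0.039, 0.0102] [0.03, 0.04, -4.07]
5 [0.0055, -0.0387, 0.0102] [0.03, 0.04, -4.07]
6 [0.0082, -0.0382, 0.0103] [0.03, 0.04, -4.07]
```

Tracking is close to ideal.

carry_out(
  plan=[
    {"grip": 0, "dp": [-0.008, -0.038, 0.01], "rotation": [0, 0, -4.1]},
    {"grip": 0, "dp": [-0.0055, -0.0385, 0.01], "rotation": [0, 0, -4.1]},
    {"grip": 0, "dp": [-0.003, -0.039, 0.01], "rotation": [0, 0, -4.1]},
    {"grip": 0, "dp": [0, -0.039, 0.01], "rotation": [0, 0, -4.1]},
    {"grip": 0, "dp": [0.003, -0.039, 0.01], "rotation": [0, 0, -4.1]},
    {"grip": 0, "dp": [0.0055, -0.0385, 0.01], "rotation": [0, 0, -4.1]},
    {"grip": 0, "dp": [0.008, -0.038, 0.01], "rotation": [0, 0, -4.1]},
    {"grip": 0, "dp": [0, 0, 0], "rotation": [0, 0, 0]},
  ],
)

```text
time_s: 1.53
tool_pos: [0.4469, -0.0336, 0.1198]
tool_rot: [179.7, -0.1, -3.3]
force: [-0.9, 0.5, 0.9]
grip_width: 0.0871
```

```bash
python3 -c "
from h import *
plan(.447,-.052,.008,-5.6)
im=env.read_camera('top');crop('top',im,200,160,90,75,8,'pics/c3.png')"
```

```text
t 1.53 pos [ 0.4469 -0.0336  0.1198] rot [ 1.7966e+02 -7.0000e-02 -3.2900e+00] n 3
0 [0.0003, 0.0059, 0.0373] [0.11, -0.02, 0.77]
1 [0.0004, 0.006, 0.0373] [0.11, -0.02, 0.77]
2 [0.0005, 0.006, 0.0373] [0.11, -0.02, 0.77]
```

View pics/c3.png

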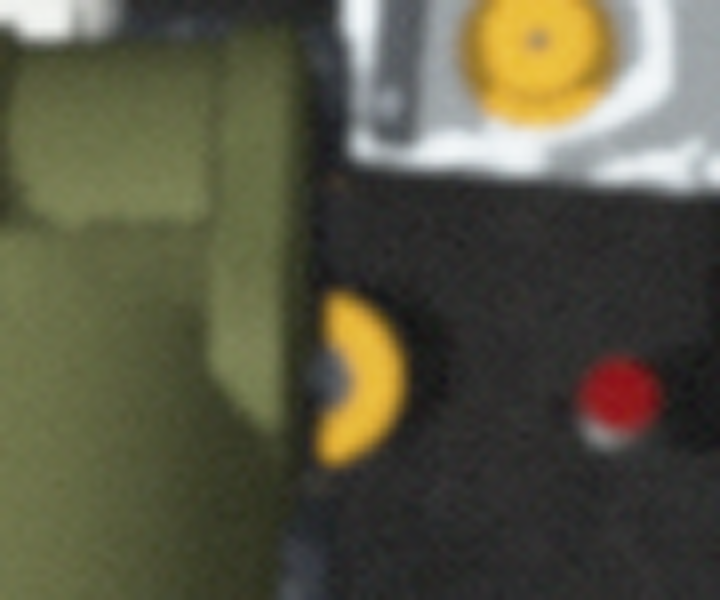

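carry_out(
  plan=[
    {"grip": 0, "dp": [0.0005, 0.009, 0.025], "rotation": [0.1, 0, 1.2]},
    {"grip": 0, "dp": [0.0005, 0.009, 0.025], "rotation": [0.1, 0, 1.2]},
    {"grip": 0, "dp": [0, 0, 0], "rotation": [0, 0, 0]},
  ],
)

```text
time_s: 1.83
tool_pos: [0.4475, -0.0572, 0.0707]
tool_rot: [179.6, -0.3, -6.0]
force: [-1.7, -0.3, 0.0]
grip_width: 0.0871
```

```bash
python3 -c "
from h import *
plan(.447,-.052,.008,-5.6)"
```

```text
t 1.83 pos [ 0.4475 -0.0572  0.0707] rot [179.58  -0.28  -5.97] n 2
0 [-0.0006, -0.0028, 0.0313] [0.21, -0.14, -0.19]
1 [-0.0006, -0.0027, 0.0313] [0.21, -0.14, -0.19]
```

carry_out(
  plan=[
    {"grip": 0, "dp": [-0.0005, -0.0025, 0.018], "rotation": [0.2, -0.1, -0.2]},
    {"grip": 0, "dp": [-0.0005, -0.0025, 0.018], "rotation": [0.2, -0.1, -0.2]},
    {"grip": 0, "dp": [0, 0, 0.016], "rotation": [0, 0, 0]},
    {"grip": 0, "dp": [0, 0, 0.006], "rotation": [0, 0, 0]},
    {"grip": 0, "dp": [0, 0, 0], "rotation": [0, 0, 0]},
  ],
)

```text
time_s: 2.25
tool_pos: [0.448, -0.058, 0.0147]
tool_rot: [179.8, -0.2, -6.1]
force: [0.8, 0.5, 0.4]
grip_width: 0.0871
```

```bash
python3 -c "
from h import *
plan(.447,-.052,.008,-5.6)"
```

```text
t 2.25 pos [ 0.448  -0.058   0.0147] rot [ 1.7984e+02 -1.7000e-01 -6.1100e+00] n 1
0 [-0.0017, -0.0058, 0.0066] [0.17, -0.17, -0.51]
```

carry_out(
  plan=[
    {"grip": 0, "dp": [-0.0015, -0.006, 0.0065], "rotation": [0.1, -0.1, -0.5]},
    {"grip": 0, "dp": [0, 0, 0], "rotation": [0, 0, 0]},
  ],
)

```text
time_s: 2.42
tool_pos: [0.448, -0.0527, 0.0095]
tool_rot: [179.9, -0.2, -5.7]
force: [-0.5, 0.2, -0.2]
grip_width: 0.0868
```

```bash
python3 -c "
from h import *
plan(.447,-.052,.008,-5.6)"
```

```text
t 2.42 pos [ 0.448  -0.0527  0.0095] rot [ 1.7989e+02 -1.6000e-01 -5.7000e+00] n 1
0 [-0.0011, -0.0006, 0.0015] [0.11, -0.16, -0.1]
```

carry_out(
  plan=[
    {"grip": 1, "dp": [-0.001, -0.0005, 0.001], "rotation": [0, 0, 0]},
    {"grip": 1, "dp": [0, 0, 0], "rotation": [0, 0, 0]},
    {"grip": 1, "dp": [0, 0, 0], "rotation": [0, 0, 0]},
    {"grip": 1, "dp": [0, 0, 0], "rotation": [0, 0, 0]},
    {"grip": 1, "dp": [0, 0, 0], "rotation": [0, 0, 0]},
  ],
  force=20,
)

```text
time_s: 2.83
tool_pos: [0.4492, -0.0523, 0.0114]
tool_rot: [179.8, -0.4, -5.7]
force: [-0.3, -0.2, -1.3]
grip_width: 0.0614
```

carry_out(
  plan=[
    {"grip": 1, "dp": [0, 0, -0.02], "rotation": [0, 0, 0]},
    {"grip": 1, "dp": [0, 0, -0.03], "rotation": [0, 0, 0]},
    {"grip": 1, "dp": [0, 0, -0.025], "rotation": [0, 0, 0]},
    {"grip": 1, "dp": [0, 0, 0], "rotation": [0, 0, 0]},
  ],
)

```text
time_s: 3.17
tool_pos: [0.4456, -0.0511, 0.0868]
tool_rot: [179.9, -0.0, -5.6]
force: [1.4, -1.0, -1.1]
grip_width: 0.0612
```

```bash
python3 -c "
from h import *
print(env.get_obs()['grip_width'])
plan(.5636,-.1931,.085,-5.58,6)"
```

```text
0.06122077596490993
t 3.17 pos [ 0.4456 -0.0511  0.0868] rot [ 1.7992e+02 -2.0000e-02 -5.6100e+00] n 6
0 [0.0219, 0.0216, 0.0003] [0.01, -0.0, -0.0]
1 [0.0219, 0.0216, 0.0003] [0.01, -0.0, -0.0]
2 [0.0219, 0.0216, 0.0003] [0.01, -0.0, -0.0]
3 [0.0219, 0.0216, 0.0003] [0.01, -0.0, -0.0]
4 [0.0219, 0.0216, 0.0003] [0.01, -0.0, -0.0]
5 [0.0219, 0.0216, 0.0003] [0.01, -0.0, -0.0]
```

carry_out(
  plan=[
    {"grip": 1, "dp": [0.022, 0.0215, 0], "rotation": [0, 0, 0]},
    {"grip": 1, "dp": [0.022, 0.0215, 0], "rotation": [0, 0, 0]},
    {"grip": 1, "dp": [0.022, 0.0215, 0], "rotation": [0, 0, 0]},
    {"grip": 1, "dp": [0.022, 0.0215, 0], "rotation": [0, 0, 0]},
    {"grip": 1, "dp": [0.02, 0.02, 0], "rotation": [0, 0, 0]},
    {"grip": 1, "dp": [0.01, 0.01, 0], "rotation": [0, 0, 0]},
    {"grip": 1, "dp": [0, 0, 0], "rotation": [0, 0, 0]},
    {"grip": 1, "dp": [0, 0, 0], "rotation": [0, 0, 0]},
  ],
)

```text
time_s: 3.83
tool_pos: [0.5525, -0.1837, 0.0809]
tool_rot: [179.7, 0.3, -5.5]
force: [-0.4, -0.0, -2.1]
grip_width: 0.0612
```

```bash
python3 -c "
from h import *
plan(.5636,-.1931,.05,-5.58)
im=env.read_camera('side');crop('side',im,195,130,85,75,8,'pics/c4.png')"
```

```text
t 3.83 pos [ 0.5525 -0.1837  0.0809] rot [179.73   0.31  -5.54] n 1
0 [0.0122, 0.0081, 0.0308] [0.27, 0.31, 0.04]
```

View pics/c4.png

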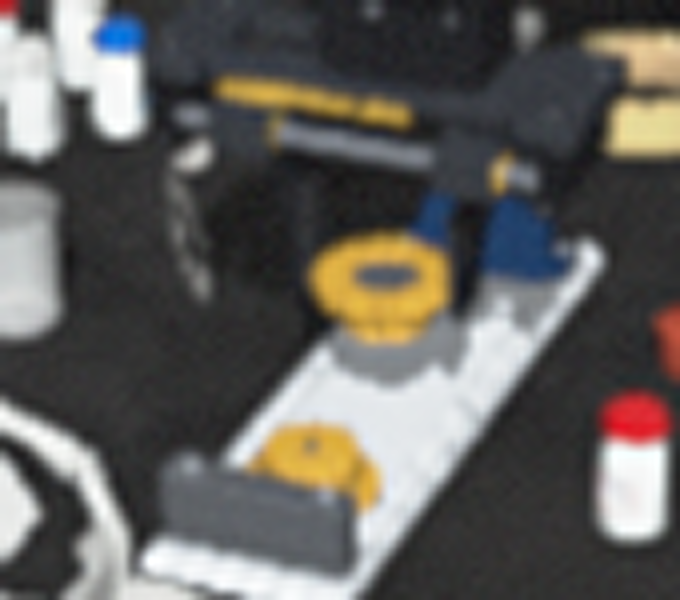

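carry_out(
  plan=[
    {"grip": 1, "dp": [0.006, 0.004, 0.014], "rotation": [0.2, 0.2, 0]},
    {"grip": 1, "dp": [0.006, 0.004, 0.014], "rotation": [0.1, 0.1, 0]},
    {"grip": 1, "dp": [0, 0, 0], "rotation": [0, 0, 0]},
    {"grip": 1, "dp": [0, 0, 0], "rotation": [0, 0, 0]},
  ],
)

```text
time_s: 4.22
tool_pos: [0.5603, -0.1877, 0.0512]
tool_rot: [-179.9, 0.2, -5.2]
force: [0.6, 0.5, -2.6]
grip_width: 0.0609
```

```bash
python3 -c "
from h import *
plan(.5636,-.1931,.022,-5.58)
print(proj('side',(.5525,-.1837,.0915)),(385.5)/8-.5+195,274.5/8-.5+130)"
```

```text
t 4.22 pos [ 0.5603 -0.1877  0.0512] rot [-179.9     0.23   -5.23] n 1
0 [0.0038, 0.0051, 0.0291] [-0.1, 0.23, 0.35]
[242.38946492 163.32322285] 242.6875 163.8125
```

carry_out(
  plan=[
    {"grip": 1, "dp": [0.0035, 0.005, 0.008], "rotation": [0, 0.2, 0.3]},
    {"grip": 1, "dp": [0.001, 0.001, 0.008], "rotation": [0, 0, 0]},
    {"grip": 1, "dp": [0, 0, 0], "rotation": [0, 0, 0]},
    {"grip": 1, "dp": [0, 0, 0], "rotation": [0, 0, 0]},
  ],
)

```text
time_s: 4.55
tool_pos: [0.5637, -0.192, 0.0353]
tool_rot: [-179.9, -0.0, -5.4]
force: [-0.2, -0.1, -2.2]
grip_width: 0.061
```

```bash
python3 -c "
from h import *
plan(.5636,-.1931,.020,-5.58)"
```

```text
t 4.55 pos [ 0.5637 -0.192   0.0353] rot [-179.93   -0.     -5.38] n 1
0 [-0.0, 0.0011, 0.0153] [-0.07, -0.0, 0.2]
```

carry_out(
  plan=[
    {"grip": 1, "dp": [0, 0.001, 0.006], "rotation": [0, 0, 0.2]},
    {"grip": 1, "dp": [0, 0, 0.006], "rotation": [0, 0, 0]},
    {"grip": 1, "dp": [0, 0, 0.002], "rotation": [0, 0, 0]},
    {"grip": 1, "dp": [0, 0, 0], "rotation": [0, 0, 0]},
  ],
)

```text
time_s: 4.88
tool_pos: [0.5639, -0.193, 0.0207]
tool_rot: [-180.0, -0.1, -5.6]
force: [0.4, 0.6, -2.7]
grip_width: 0.0605
```

carry_out(
  plan=[
    {"grip": 1, "dp": [0, 0, 0.0015], "rotation": [0, 0, 0]},
    {"grip": 1, "dp": [0, 0, 0.001], "rotation": [0, 0, 0]},
  ],
)

```text
time_s: 5.05
tool_pos: [0.5641, -0.1929, 0.0194]
tool_rot: [-180.0, -0.0, -5.6]
force: [-5.3, 0.6, 10.8]
grip_width: 0.0611
```

carry_out(
  plan=[
    {"grip": 0, "dp": [0, 0, 0], "rotation": [0, 0, 0]},
    {"grip": 0, "dp": [0, 0, 0], "rotation": [0, 0, 0]},
    {"grip": 0, "dp": [0, 0, 0], "rotation": [0, 0, 0]},
    {"grip": 0, "dp": [0, 0, -0.01], "rotation": [0, 0, 0]},
    {"grip": 0, "dp": [0, 0, -0.03], "rotation": [0, 0, 0]},
    {"grip": 0, "dp": [0, 0, -0.04], "rotation": [0, 0, 0]},
    {"grip": 0, "dp": [0, 0, -0.04], "rotation": [0, 0, 0]},
    {"grip": 0, "dp": [-0.02, 0, -0.03], "rotation": [0, 0, 0]},
  ],
)

```text
time_s: 5.72
tool_pos: [0.5426, -0.1891, 0.1707]
tool_rot: [-179.6, 0.5, -5.4]
force: [0.9, -0.5, 1.1]
grip_width: 0.0866
```

```bash
python3 -c "
from h import *
plan(.448,.05,.19,-5.58)
im=env.read_camera('side')
for b in blobs(im,(15,150,90),(28,255,255)): print(b[:5])
a=np.linspace(0,6.28,60)
for z in (.024,.03):
  P=np.array([proj('side',(.5641+.031*np.cos(t),-.1929+.031*np.sin(t),z)) for t in a]);print(P.min(0),P.max(0))
crop('side',im,195,130,85,75,8,'pics/c5.png')"
```

```text
t 5.72 pos [ 0.5426 -0.1891  0.1707] rot [-179.63    0.46   -5.45] n 7
0 [-0.0167, -0.0327, -0.0024] [-0.05, 0.07, 0.02]
1 [-0.0167, -0.0327, -0.0025] [-0.05, 0.07, 0.02]
2 [-0.0167, -0.0327, -0.0025] [-0.05, 0.07, 0.02]
3 [-0.0167, -0.0327, -0.0026] [-0.05, 0.07, 0.02]
4 [-0.0167, -0.0327, -0.0026] [-0.05, 0.07, 0.02]
5 [-0.0167, -0.0327, -0.0027] [-0.05, 0.07, 0.02]
6 [-0.0168, -0.0327, -0.0027] [-0.05, 0.07, 0.02]
(469.5, 210, 289, 27, 25)
(169.0, 228, 175, 21, 18)
(242.0, 356, 0, 26, 14)
[231.35166375 173.83809775] [248.9084458  183.03976301]
[231.31158752 172.4056795 ] [248.91457548 181.57242606]
```

View pics/c5.png

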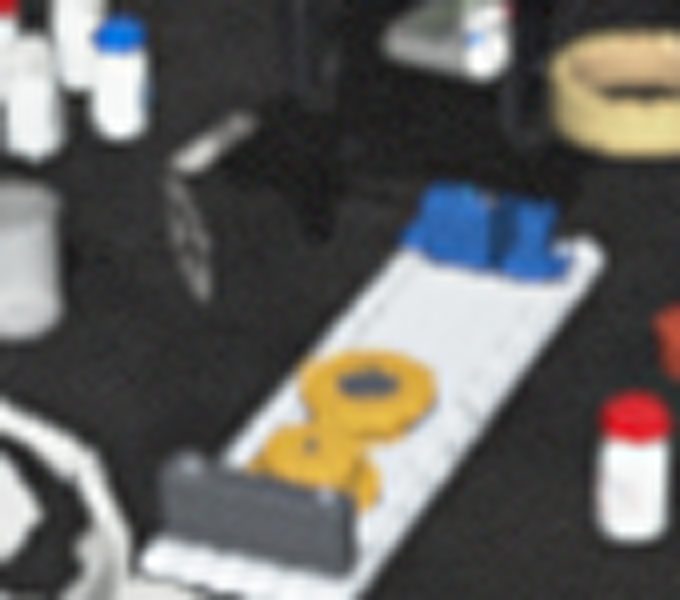

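carry_out(
  plan=[
    {"grip": 0, "dp": [-0.02, -0.03, -0.003], "rotation": [-0.1, 0.1, 0]},
    {"grip": 0, "dp": [-0.02, -0.034, -0.003], "rotation": [-0.1, 0.1, 0]},
    {"grip": 0, "dp": [-0.02, -0.035, -0.003], "rotation": [-0.1, 0.1, 0]},
    {"grip": 0, "dp": [-0.018, -0.036, -0.003], "rotation": [0, 0.1, 0]},
    {"grip": 0, "dp": [-0.018, -0.036, -0.003], "rotation": [0, 0, 0]},
    {"grip": 0, "dp": [-0.012, -0.038, -0.003], "rotation": [0, 0, 0]},
    {"grip": 0, "dp": [-0.008, -0.04, -0.002], "rotation": [0, 0, 0]},
    {"grip": 0, "dp": [-0.004, -0.04, -0.002], "rotation": [0, 0, 0]},
  ],
)

```text
time_s: 6.43
tool_pos: [0.45, 0.108, 0.2048]
tool_rot: [179.1, -1.2, -6.7]
force: [1.6, 0.1, 1.0]
grip_width: 0.0871
```

```bash
python3 -c "
from h import *
plan(.448,.315,.13,-5.58)
X=bp('side',240.8,177.4,.0295);p=np.load('car.npy');c,s=np.cos(p[2]),np.sin(p[2]);print(X,np.array([[c,s],[-s,c]])@(X[:2]-p[:2]))"
```

```text
t 6.43 pos [0.45   0.108  0.2048] rot [179.08  -1.19  -6.73] n 6
0 [-0.0046, -0.0344, 0.0118] [0.16, -0.2, -0.19]
1 [-0.0045, -0.0344, 0.0119] [0.16, -0.2, -0.19]
2 [-0.0043, -0.0344, 0.012] [0.16, -0.2, -0.19]
3 [-0.0042, -0.0344, 0.0121] [0.16, -0.2, -0.19]
4 [-0.004, -0.0343, 0.0122] [0.16, -0.2, -0.19]
5 [-0.0039, -0.0343, 0.0124] [0.16, -0.2, -0.19]
[ 0.56105416 -0.19113274  0.0295    ] [-0.00274691  0.02975804]
```

carry_out(
  plan=[
    {"grip": 0, "dp": [-0.0045, -0.034, 0.01], "rotation": [0.2, -0.2, -0.2]},
    {"grip": 0, "dp": [-0.0045, -0.034, 0.01], "rotation": [0.2, -0.2, -0.2]},
    {"grip": 0, "dp": [-0.004, -0.034, 0.012], "rotation": [0.2, -0.2, -0.2]},
    {"grip": 0, "dp": [-0.004, -0.034, 0.012], "rotation": [0.2, -0.2, -0.2]},
    {"grip": 0, "dp": [-0.003, -0.025, 0.012], "rotation": [0.2, -0.2, -0.2]},
    {"grip": 0, "dp": [-0.002, -0.01, 0.01], "rotation": [0, 0, 0]},
    {"grip": 0, "dp": [0, 0, 0], "rotation": [0, 0, 0]},
    {"grip": 0, "dp": [0, 0, 0], "rotation": [0, 0, 0]},
  ],
)

```text
time_s: 7.1
tool_pos: [0.4453, 0.3009, 0.1421]
tool_rot: [-179.6, -1.1, -4.8]
force: [-0.0, -0.3, 0.3]
grip_width: 0.087
```

```bash
python3 -c "
from h import *
plan(.448,.315,.04,-5.58)
im=env.read_camera('side')
for b in blobs(im,(15,150,90),(28,255,255)): print(b[:5])
im=env.read_camera('top')
for b in blobs(im,(15,150,90),(28,255,255)): print(b[:5],b[5][0])
crop('top',im,245,140,105,65,7,'pics/c6.png')"
```

```text
t 7.1 pos [0.4453 0.3009 0.1421] rot [-179.62   -1.09   -4.81] n 3
0 [-0.0001, -0.0045, 0.0341] [-0.13, -0.36, 0.26]
1 [0.0001, -0.0046, 0.0341] [-0.13, -0.36, 0.26]
2 [0.0003, -0.0047, 0.0341] [-0.13, -0.36, 0.26]
(467.5, 210, 289, 27, 25)
(341.0, 107, 198, 21, 22) (117.22806549072266, 208.7040252685547)
(462.0, 259, 157, 36, 20) (276.36541748046875, 166.4407501220703)
```

View pics/c6.png

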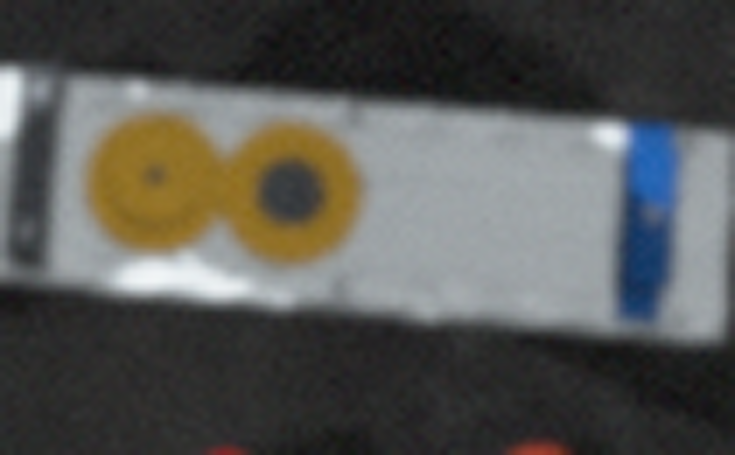

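carry_out(
  plan=[
    {"grip": 0, "dp": [0, -0.005, 0.03], "rotation": [-0.2, -0.4, 0.3]},
    {"grip": 0, "dp": [0, -0.005, 0.03], "rotation": [-0.2, -0.4, 0.3]},
    {"grip": 0, "dp": [0, -0.004, 0.025], "rotation": [0, -0.3, 0.2]},
    {"grip": 0, "dp": [0, 0, 0.01], "rotation": [0, 0, 0]},
    {"grip": 0, "dp": [0, 0, 0], "rotation": [0, 0, 0]},
    {"grip": 0, "dp": [0, 0, 0], "rotation": [0, 0, 0]},
  ],
)

```text
time_s: 7.7
tool_pos: [0.4585, 0.3056, 0.0511]
tool_rot: [179.8, -0.9, -6.7]
force: [0.6, 0.0, 0.4]
grip_width: 0.0871
```

```bash
python3 -c "
from h import *
plan(.448,.315,.010,-5.58)"
```

```text
t 7.7 pos [0.4585 0.3056 0.0511] rot [179.78  -0.91  -6.69] n 2
0 [-0.0061, -0.0041, 0.0204] [0.12, -0.45, -0.55]
1 [-0.0059, -0.0041, 0.0205] [0.12, -0.45, -0.55]
```

carry_out(
  plan=[
    {"grip": 0, "dp": [-0.005, -0.004, 0.01], "rotation": [0.1, -0.4, -0.5]},
    {"grip": 0, "dp": [-0.005, -0.004, 0.01], "rotation": [0.1, -0.4, -0.5]},
    {"grip": 0, "dp": [0, 0, 0], "rotation": [0, 0, 0]},
    {"grip": 0, "dp": [0, 0, 0], "rotation": [0, 0, 0]},
  ],
)

```text
time_s: 8.03
tool_pos: [0.4525, 0.3147, 0.0339]
tool_rot: [-179.9, -0.5, -5.8]
force: [0.7, 0.1, -0.1]
grip_width: 0.0868
```

```bash
python3 -c "
from h import *
plan(.448,.315,.010,-5.58)
X=bp('top',292.5/7-.5+245,191.5/7-.5+140,.0295);p=np.load('car.npy');c,s=np.cos(p[2]),np.sin(p[2]);print(X,np.array([[c,s],[-s,c]])@(X[:2]-p[:2]))"
```

```text
t 8.03 pos [0.4525 0.3147 0.0339] rot [-179.89   -0.46   -5.79] n 1
0 [-0.0047, 0.0002, 0.0239] [-0.11, -0.46, -0.21]
[ 0.56443074 -0.19309095  0.0295    ] [0.00080412 0.02813752]
```

carry_out(
  plan=[
    {"grip": 0, "dp": [-0.0045, 0, 0.009], "rotation": [-0.1, -0.4, -0.2]},
    {"grip": 0, "dp": [0, 0, 0.009], "rotation": [0, 0, 0]},
    {"grip": 0, "dp": [0, 0, 0.003], "rotation": [0, 0, 0]},
    {"grip": 0, "dp": [0, 0, 0], "rotation": [0, 0, 0]},
    {"grip": 0, "dp": [0, 0, 0], "rotation": [0, 0, 0]},
  ],
)

```text
time_s: 8.45
tool_pos: [0.4477, 0.3159, 0.0114]
tool_rot: [-180.0, -0.1, -5.5]
force: [0.9, -0.0, -0.1]
grip_width: 0.0871
```

```bash
python3 -c "
from h import *
plan(.448,.315,.010,-5.58)"
```

```text
t 8.45 pos [0.4477 0.3159 0.0114] rot [-1.7997e+02 -8.0000e-02 -5.5100e+00] n 1
0 [0.0004, 0.0008, 0.0014] [-0.03, -0.08, 0.07]
```

carry_out(
  plan=[
    {"grip": 1, "dp": [0, 0.001, 0.001], "rotation": [0, 0, 0]},
    {"grip": 1, "dp": [0, 0, 0], "rotation": [0, 0, 0]},
    {"grip": 1, "dp": [0, 0, 0], "rotation": [0, 0, 0]},
    {"grip": 1, "dp": [0, 0, 0], "rotation": [0, 0, 0]},
    {"grip": 1, "dp": [0, 0, 0], "rotation": [0, 0, 0]},
    {"grip": 1, "dp": [0, 0, 0], "rotation": [0, 0, 0]},
    {"grip": 1, "dp": [0, 0, 0], "rotation": [0, 0, 0]},
  ],
  force=20,
)

```text
time_s: 9.03
tool_pos: [0.4483, 0.315, 0.011]
tool_rot: [-179.9, -0.1, -5.5]
force: [-0.2, -0.8, 0.3]
grip_width: 0.0486
```

carry_out(
  plan=[
    {"grip": 1, "dp": [0, 0, 0], "rotation": [0, 0, 0]},
    {"grip": 1, "dp": [0, 0, 0], "rotation": [0, 0, 0]},
    {"grip": 1, "dp": [0, 0, 0], "rotation": [0, 0, 0]},
    {"grip": 1, "dp": [0, 0, 0], "rotation": [0, 0, 0]},
  ],
)

```text
time_s: 9.37
tool_pos: [0.4484, 0.315, 0.0111]
tool_rot: [-179.9, -0.2, -5.5]
force: [-0.5, 0.1, -0.1]
grip_width: 0.0416
```

carry_out(
  plan=[
    {"grip": 1, "dp": [0, 0, -0.02], "rotation": [0, 0, 0]},
    {"grip": 1, "dp": [0, 0, -0.035], "rotation": [0, 0, 0]},
    {"grip": 1, "dp": [0, 0, -0.038], "rotation": [0, 0, 0]},
    {"grip": 1, "dp": [0, 0.01, -0.038], "rotation": [0, 0, 0]},
    {"grip": 1, "dp": [0, 0.02, -0.03], "rotation": [0, 0, 0]},
    {"grip": 1, "dp": [0.003, 0.03, -0.02], "rotation": [0, 0, 0]},
    {"grip": 1, "dp": [0.003, 0.035, -0.01], "rotation": [0, 0, 0]},
    {"grip": 1, "dp": [0.004, 0.038, 0], "rotation": [0, 0, 0]},
  ],
)

```text
time_s: 10.03
tool_pos: [0.4394, 0.1863, 0.2053]
tool_rot: [-179.9, 0.6, -4.3]
force: [1.2, -0.1, -3.0]
grip_width: 0.0412
```

```bash
python3 -c "
from h import *
plan(.46,-.08,.185,-5.58)"
```

```text
t 10.03 pos [0.4394 0.1863 0.2053] rot [-179.87    0.59   -4.28] n 7
0 [0.0058, 0.0377, 0.0028] [-0.02, 0.08, 0.19]
1 [0.0059, 0.0377, 0.0028] [-0.02, 0.08, 0.19]
2 [0.006, 0.0377, 0.0028] [-0.02, 0.08, 0.19]
3 [0.0062, 0.0377, 0.0028] [-0.02, 0.08, 0.19]
4 [0.0063, 0.0376, 0.0028] [-0.02, 0.08, 0.19]
5 [0.0064, 0.0376, 0.0029] [-0.02, 0.08, 0.19]
6 [0.0065, 0.0376, 0.0029] [-0.02, 0.08, 0.19]
```

carry_out(
  plan=[
    {"grip": 1, "dp": [0.006, 0.0375, 0.003], "rotation": [0, 0.1, 0.2]},
    {"grip": 1, "dp": [0.006, 0.0375, 0.003], "rotation": [0, 0.1, 0.2]},
    {"grip": 1, "dp": [0.006, 0.0375, 0.003], "rotation": [0, 0.1, 0.2]},
    {"grip": 1, "dp": [0.006, 0.0375, 0.003], "rotation": [0, 0.1, 0.2]},
    {"grip": 1, "dp": [0.008, 0.0375, 0.003], "rotation": [0, 0.1, 0.2]},
    {"grip": 1, "dp": [0.01, 0.037, 0.003], "rotation": [0, 0.1, 0.2]},
    {"grip": 1, "dp": [0.014, 0.036, 0.003], "rotation": [0, 0, 0]},
    {"grip": 1, "dp": [0.015, 0.035, 0.005], "rotation": [0, 0, 0]},
  ],
)

```text
time_s: 10.7
tool_pos: [0.4802, -0.1282, 0.1801]
tool_rot: [179.5, -0.3, -5.4]
force: [0.8, 0.2, -2.3]
grip_width: 0.041
```

```bash
python3 -c "
from h import *
plan(.5569,-.2618,.09,-5.58)"
```

```text
t 10.7 pos [ 0.4802 -0.1282  0.1801] rot [179.52  -0.32  -5.38] n 5
0 [0.0177, 0.025, 0.0183] [0.1, -0.06, 0.04]
1 [0.0177, 0.025, 0.0183] [0.1, -0.06, 0.04]
2 [0.0178, 0.025, 0.0182] [0.1, -0.06, 0.04]
3 [0.0178, 0.0251, 0.0181] [0.1, -0.06, 0.04]
4 [0.0178, 0.0251, 0.0181] [0.1, -0.06, 0.04]
```

carry_out(
  plan=[
    {"grip": 1, "dp": [0.018, 0.025, 0.016], "rotation": [0.1, 0, 0]},
    {"grip": 1, "dp": [0.018, 0.025, 0.018], "rotation": [0.1, 0, 0]},
    {"grip": 1, "dp": [0.018, 0.025, 0.018], "rotation": [0.1, 0, 0]},
    {"grip": 1, "dp": [0.018, 0.022, 0.018], "rotation": [0.1, 0, 0]},
    {"grip": 1, "dp": [0.012, 0.012, 0.012], "rotation": [0, 0, 0]},
    {"grip": 1, "dp": [0.005, 0.003, 0.004], "rotation": [0, 0, 0]},
    {"grip": 1, "dp": [0, 0, 0], "rotation": [0, 0, 0]},
    {"grip": 1, "dp": [0, 0, 0], "rotation": [0, 0, 0]},
  ],
)

```text
time_s: 11.37
tool_pos: [0.5556, -0.2662, 0.0844]
tool_rot: [179.9, 0.2, -6.3]
force: [-1.1, 0.4, -2.8]
grip_width: 0.0416
```

```bash
python3 -c "
from h import *
plan(.5569,-.2618,.035,-5.58)"
```

```text
t 11.37 pos [ 0.5556 -0.2662  0.0844] rot [179.87   0.23  -6.26] n 2
0 [0.0005, -0.0023, 0.0247] [0.06, 0.12, -0.34]
1 [0.0004, -0.0023, 0.0247] [0.06, 0.12, -0.34]
```

carry_out(
  plan=[
    {"grip": 1, "dp": [0.0005, -0.002, 0.018], "rotation": [0.1, 0.1, -0.3]},
    {"grip": 1, "dp": [0.0005, -0.002, 0.018], "rotation": [0, 0.1, -0.3]},
    {"grip": 1, "dp": [0, 0, 0.01], "rotation": [0, 0, 0]},
    {"grip": 1, "dp": [0, 0, 0], "rotation": [0, 0, 0]},
    {"grip": 1, "dp": [0, 0, 0], "rotation": [0, 0, 0]},
  ],
)

```text
time_s: 11.78
tool_pos: [0.5577, -0.2563, 0.0424]
tool_rot: [179.9, -0.2, -5.2]
force: [0.4, -0.5, -1.9]
grip_width: 0.041
```

```bash
python3 -c "
from h import *
plan(.5569,-.2618,.0205,-5.58)"
```

```text
t 11.78 pos [ 0.5577 -0.2563  0.0424] rot [179.91  -0.19  -5.25] n 1
0 [-0.0004, 0.0055, 0.0219] [0.09, -0.19, 0.33]
```

carry_out(
  plan=[
    {"grip": 1, "dp": [0, 0.005, 0], "rotation": [0.1, -0.2, 0.3]},
    {"grip": 1, "dp": [0, 0, 0], "rotation": [0, 0, 0]},
    {"grip": 1, "dp": [0, 0, 0], "rotation": [0, 0, 0]},
  ],
)

```text
time_s: 12.03
tool_pos: [0.5586, -0.2611, 0.046]
tool_rot: [179.9, -0.2, -5.5]
force: [0.1, 1.0, -2.3]
grip_width: 0.0413
```

```bash
python3 -c "
from h import *
plan(.5569,-.2618,.0205,-5.58)"
```

```text
t 12.03 pos [ 0.5586 -0.2611  0.046 ] rot [ 1.7991e+02 -1.7000e-01 -5.4800e+00] n 1
0 [-0.0017, 0.0008, 0.0255] [0.09, -0.17, 0.1]
```

carry_out(
  plan=[
    {"grip": 1, "dp": [-0.0015, 0.001, 0.007], "rotation": [0.1, -0.1, 0.1]},
    {"grip": 1, "dp": [0, 0, 0.007], "rotation": [0, 0, 0]},
    {"grip": 1, "dp": [0, 0, 0.003], "rotation": [0, 0, 0]},
    {"grip": 1, "dp": [0, 0, 0], "rotation": [0, 0, 0]},
    {"grip": 1, "dp": [0, 0, 0], "rotation": [0, 0, 0]},
  ],
)

```text
time_s: 12.45
tool_pos: [0.5577, -0.2636, 0.0289]
tool_rot: [179.9, -0.2, -5.7]
force: [-0.9, 0.2, -2.9]
grip_width: 0.0411
```

```bash
python3 -c "
from h import *
plan(.5571,-.2618,.0205,-5.58)"
```

```text
t 12.45 pos [ 0.5577 -0.2636  0.0289] rot [179.93  -0.2   -5.69] n 1
0 [-0.0008, -0.0017, 0.0084] [0.07, -0.2, -0.11]
```

carry_out(
  plan=[
    {"grip": 1, "dp": [-0.0008, -0.001, 0.004], "rotation": [0.1, -0.2, -0.1]},
    {"grip": 1, "dp": [0, 0, 0.003], "rotation": [0, 0, 0]},
    {"grip": 1, "dp": [0, 0, 0.0015], "rotation": [0, 0, 0]},
    {"grip": 1, "dp": [0, 0, 0], "rotation": [0, 0, 0]},
  ],
)

```text
time_s: 12.78
tool_pos: [0.557, -0.2622, 0.0192]
tool_rot: [-179.9, 0.0, -5.6]
force: [-0.2, -0.3, -2.6]
grip_width: 0.0417
```

```bash
python3 -c "
from h import *
plan(.5571,-.2618,.0190,-5.58)"
```

```text
t 12.78 pos [ 0.557  -0.2622  0.0192] rot [-1.7994e+02  4.0000e-02 -5.5700e+00] n 1
0 [0.0001, -0.0005, 0.0002] [-0.06, 0.04, 0.01]
```

carry_out(
  plan=[
    {"grip": 1, "dp": [0, 0, 0.0015], "rotation": [0, 0, 0]},
    {"grip": 1, "dp": [0, 0, 0.001], "rotation": [0, 0, 0]},
  ],
)

```text
time_s: 12.95
tool_pos: [0.557, -0.2623, 0.0192]
tool_rot: [-180.0, 0.1, -5.6]
force: [-2.8, 0.6, 3.8]
grip_width: 0.0413
```

carry_out(
  plan=[
    {"grip": 0, "dp": [0, 0, 0], "rotation": [0, 0, 0]},
    {"grip": 0, "dp": [0, 0, 0], "rotation": [0, 0, 0]},
    {"grip": 0, "dp": [0, 0, 0], "rotation": [0, 0, 0]},
    {"grip": 0, "dp": [0, 0, 0], "rotation": [0, 0, 0]},
    {"grip": 0, "dp": [0, 0, -0.01], "rotation": [0, 0, 0]},
    {"grip": 0, "dp": [0, 0, -0.03], "rotation": [0, 0, 0]},
    {"grip": 0, "dp": [0, 0, -0.035], "rotation": [0, 0, 0]},
    {"grip": 0, "dp": [0, 0.005, -0.02], "rotation": [0, 0, 0]},
  ],
)

```text
time_s: 13.62
tool_pos: [0.555, -0.2645, 0.1149]
tool_rot: [-179.7, 0.4, -5.4]
force: [1.2, -0.8, -0.4]
grip_width: 0.0839
```

```bash
python3 -c "
from h import *
plan(.5453,-.380,.10,-5.58)"
```

```text
t 13.62 pos [ 0.555  -0.2645  0.1149] rot [-179.73    0.43   -5.41] n 3
0 [0.0004, 0.0386, 0.0048] [-0.09, 0.14, 0.05]
1 [0.0005, 0.0386, 0.0048] [-0.09, 0.14, 0.05]
2 [0.0005, 0.0386, 0.0049] [-0.09, 0.14, 0.05]
```

carry_out(
  plan=[
    {"grip": 1, "dp": [0, 0.025, 0], "rotation": [-0.1, 0.1, 0]},
    {"grip": 1, "dp": [0, 0.03, 0], "rotation": [-0.1, 0.1, 0]},
    {"grip": 1, "dp": [0, 0.03, 0], "rotation": [-0.1, 0.1, 0]},
    {"grip": 1, "dp": [0, 0.02, 0], "rotation": [0, 0, 0]},
    {"grip": 1, "dp": [0, 0.01, 0], "rotation": [0, 0, 0]},
    {"grip": 1, "dp": [0, 0, 0], "rotation": [0, 0, 0]},
    {"grip": 1, "dp": [0, 0, 0], "rotation": [0, 0, 0]},
    {"grip": 1, "dp": [0, 0, 0], "rotation": [0, 0, 0]},
  ],
)

```text
time_s: 14.28
tool_pos: [0.5508, -0.3828, 0.1297]
tool_rot: [179.6, -0.9, -5.1]
force: [0.6, 0.1, -0.1]
grip_width: 0.0413
```

```bash
python3 -c "
from h import *
plan(.5453,-.380,.05,-5.58)
im=env.read_camera('side');crop('side',im,195,120,85,75,8,'pics/c7.png')"
```

```text
t 14.28 pos [ 0.5508 -0.3828  0.1297] rot [179.56  -0.88  -5.14] n 2
0 [-0.0035, -0.0015, 0.0398] [0.22, -0.44, 0.22]
1 [-0.0032, -0.0013, 0.0398] [0.22, -0.44, 0.22]
```

View pics/c7.png

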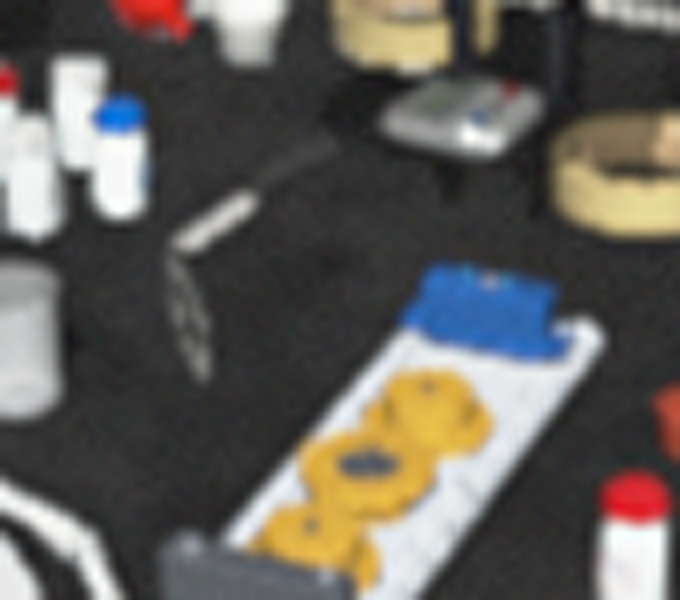

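carry_out(
  plan=[
    {"grip": 1, "dp": [-0.002, 0.001, 0.025], "rotation": [0.2, -0.4, 0.2]},
    {"grip": 1, "dp": [-0.002, 0, 0.03], "rotation": [0.2, -0.4, 0.2]},
    {"grip": 1, "dp": [-0.002, 0, 0.025], "rotation": [0, 0, 0]},
    {"grip": 1, "dp": [0, 0, 0.01], "rotation": [0, 0, 0]},
    {"grip": 1, "dp": [0, 0, 0], "rotation": [0, 0, 0]},
    {"grip": 1, "dp": [0, 0, 0], "rotation": [0, 0, 0]},
    {"grip": 1, "dp": [0, 0, 0], "rotation": [0, 0, 0]},
  ],
)

```text
time_s: 14.92
tool_pos: [0.552, -0.372, 0.0409]
tool_rot: [-179.9, -0.4, -4.7]
force: [-0.4, 0.4, -0.0]
grip_width: 0.0008
```

```bash
python3 -c "
from h import *
plan(.5450,-.383,.020,-5.58)"
```

```text
t 14.92 pos [ 0.552  -0.372   0.0409] rot [-179.88   -0.37   -4.69] n 1
0 [-0.0062, 0.0116, 0.0208] [-0.13, -0.37, 0.89]
```

carry_out(
  plan=[
    {"grip": 1, "dp": [-0.006, 0.009, 0.004], "rotation": [-0.1, -0.3, 0.8]},
    {"grip": 1, "dp": [0, 0.003, 0.008], "rotation": [0, 0, 0]},
    {"grip": 1, "dp": [0, 0, 0.004], "rotation": [0, 0, 0]},
    {"grip": 1, "dp": [0, 0, 0], "rotation": [0, 0, 0]},
    {"grip": 1, "dp": [0, 0, 0], "rotation": [0, 0, 0]},
  ],
)

```text
time_s: 15.33
tool_pos: [0.5473, -0.3867, 0.0287]
tool_rot: [179.7, -0.4, -5.6]
force: [0.5, -0.6, 0.3]
grip_width: 0.0002
```

```bash
python3 -c "
from h import *
plan(.5539,-.2922,.021,-5.58)"
```

```text
t 15.33 pos [ 0.5473 -0.3867  0.0287] rot [179.74  -0.44  -5.6 ] n 3
0 [-0.0009, -0.0316, 0.0024] [0.09, -0.15, -0.01]
1 [-0.0009, -0.0316, 0.0025] [0.09, -0.15, -0.01]
2 [-0.0009, -0.0316, 0.0025] [0.09, -0.15, -0.01]
```

carry_out(
  plan=[
    {"grip": 1, "dp": [-0.002, -0.006, 0.003], "rotation": [0.1, -0.3, 0]},
    {"grip": 1, "dp": [0, -0.008, 0.002], "rotation": [0.1, -0.1, 0]},
    {"grip": 1, "dp": [0, -0.008, 0], "rotation": [0, 0, 0]},
    {"grip": 1, "dp": [0, -0.008, 0], "rotation": [0, 0, 0]},
    {"grip": 1, "dp": [0, -0.008, 0], "rotation": [0, 0, 0]},
  ],
)

```text
time_s: 15.75
tool_pos: [0.5484, -0.3495, 0.0235]
tool_rot: [179.7, -0.1, -5.8]
force: [-0.2, -3.8, -1.4]
grip_width: 0.0006
```

```bash
python3 -c "
from h import *
plan(.5539,-.2922,.021,-5.58)"
```

```text
t 15.75 pos [ 0.5484 -0.3495  0.0235] rot [ 1.7975e+02 -5.0000e-02 -5.8100e+00] n 2
0 [-0.0002, -0.0288, 0.0011] [0.13, -0.03, -0.11]
1 [-0.0001, -0.0288, 0.0012] [0.13, -0.03, -0.11]
```

carry_out(
  plan=[
    {"grip": 1, "dp": [0, -0.007, 0], "rotation": [0.1, 0, 0]},
    {"grip": 1, "dp": [0, -0.007, 0], "rotation": [0.1, 0, 0]},
    {"grip": 1, "dp": [0, -0.006, 0], "rotation": [0, 0, 0]},
    {"grip": 1, "dp": [0, -0.005, 0], "rotation": [0, 0, 0]},
  ],
)

```text
time_s: 16.08
tool_pos: [0.5512, -0.3226, 0.0235]
tool_rot: [179.8, -0.1, -5.7]
force: [-0.3, -4.5, -1.7]
grip_width: 0.0001
```

```bash
python3 -c "
from h import *
plan(.5539,-.2922,.021,-5.58)"
```

```text
t 16.08 pos [ 0.5512 -0.3226  0.0235] rot [ 1.7978e+02 -1.0000e-01 -5.7400e+00] n 1
0 [-0.0004, -0.0305, 0.0024] [0.22, -0.1, -0.16]
```

carry_out(
  plan=[
    {"grip": 1, "dp": [0, -0.004, 0], "rotation": [0.1, 0, 0]},
    {"grip": 1, "dp": [0, -0.004, 0], "rotation": [0.1, 0, 0]},
    {"grip": 1, "dp": [0, -0.004, 0], "rotation": [0, 0, 0]},
    {"grip": 1, "dp": [0, -0.004, 0], "rotation": [0, 0, 0]},
  ],
)

```text
time_s: 16.42
tool_pos: [0.5527, -0.3076, 0.0235]
tool_rot: [179.8, -0.2, -5.8]
force: [0.6, -5.0, -1.7]
grip_width: 0.0004
```

```bash
python3 -c "
from h import *
plan(.5539,-.2922,.021,-5.58)
im=env.read_camera('side');crop('side',im,205,145,70,60,10,'pics/c8.png')"
```

```text
t 16.42 pos [ 0.5527 -0.3076  0.0235] rot [ 1.7981e+02 -1.6000e-01 -5.8100e+00] n 1
0 [-0.0004, -0.0154, 0.0025] [0.19, -0.16, -0.23]
```

View pics/c8.png

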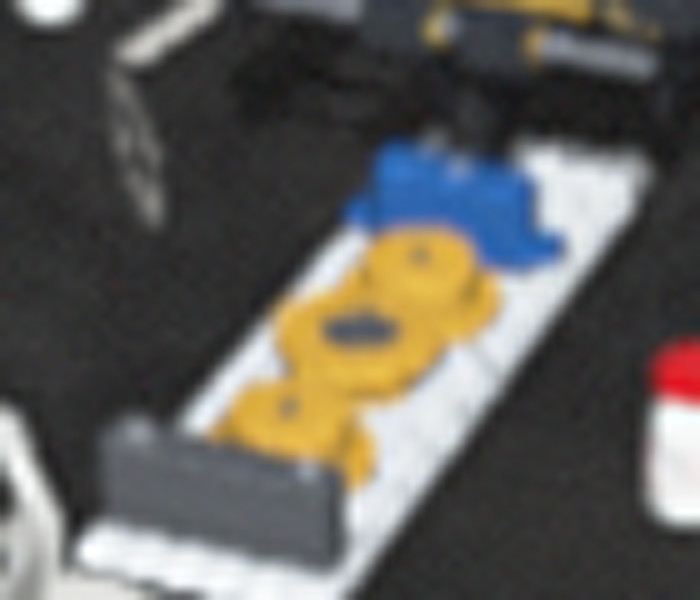

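carry_out(
  plan=[
    {"grip": 1, "dp": [0, -0.003, 0], "rotation": [0.1, 0, 0]},
    {"grip": 1, "dp": [0, -0.003, 0], "rotation": [0, 0, 0]},
    {"grip": 1, "dp": [0, -0.003, 0], "rotation": [0, 0, 0]},
  ],
)

```text
time_s: 16.72
tool_pos: [0.5535, -0.2998, 0.0235]
tool_rot: [179.8, -0.2, -5.9]
force: [0.6, -7.2, -3.3]
grip_width: 0.0004
```

carry_out(
  plan=[
    {"grip": 1, "dp": [0, -0.002, 0], "rotation": [0, 0, 0]},
    {"grip": 1, "dp": [0, -0.002, 0], "rotation": [0, 0, 0]},
  ],
)

```text
time_s: 16.88
tool_pos: [0.5536, -0.2989, 0.0236]
tool_rot: [179.5, -0.2, -6.0]
force: [0.1, -7.2, -3.4]
grip_width: 0.0007
```

carry_out(
  plan=[
    {"grip": 1, "dp": [0, -0.003, 0], "rotation": [0.2, 0, -0.3]},
    {"grip": 1, "dp": [0, -0.004, 0], "rotation": [0, 0, 0]},
    {"grip": 1, "dp": [0, -0.004, 0], "rotation": [0, 0, 0]},
  ],
)

```text
time_s: 17.13
tool_pos: [0.5541, -0.2945, 0.0237]
tool_rot: [179.3, -0.4, -5.9]
force: [1.6, -6.5, -3.5]
grip_width: 0.0003
```

carry_out(
  plan=[
    {"grip": 1, "dp": [0, -0.004, 0], "rotation": [0.3, 0, -0.2]},
    {"grip": 1, "dp": [0, -0.004, 0], "rotation": [0.2, 0, 0]},
  ],
)

```text
time_s: 17.3
tool_pos: [0.5545, -0.2904, 0.0236]
tool_rot: [179.6, -0.4, -5.9]
force: [1.8, -6.9, -3.3]
grip_width: 0.0005
```

carry_out(
  plan=[
    {"grip": 1, "dp": [0, -0.004, 0], "rotation": [0.2, 0, 0]},
    {"grip": 1, "dp": [0, -0.004, 0], "rotation": [0.2, 0, 0]},
  ],
)

```text
time_s: 17.47
tool_pos: [0.5548, -0.2875, 0.0237]
tool_rot: [179.6, -0.5, -6.0]
force: [1.8, -11.7, -5.2]
grip_width: 0.0007
```

carry_out(
  plan=[
    {"grip": 1, "dp": [0, -0.004, 0], "rotation": [0.1, 0, 0]},
    {"grip": 1, "dp": [0, -0.004, 0], "rotation": [0.1, 0, 0]},
  ],
)

```text
time_s: 17.63
tool_pos: [0.5548, -0.2876, 0.0238]
tool_rot: [179.3, -0.7, -6.3]
force: [0.8, -10.4, -3.5]
grip_width: 0.0004
```

carry_out(
  plan=[
    {"grip": 1, "dp": [0, -0.005, 0], "rotation": [0.1, 0, 0]},
    {"grip": 1, "dp": [0, -0.006, 0], "rotation": [0.1, 0, 0]},
  ],
)

```text
time_s: 17.8
tool_pos: [0.5547, -0.2875, 0.0239]
tool_rot: [178.8, -0.8, -6.6]
force: [1.5, -14.9, -6.1]
grip_width: 0.0004
```

carry_out(
  plan=[
    {"grip": 1, "dp": [0, 0.006, 0], "rotation": [0.3, 0, 0]},
    {"grip": 1, "dp": [0, 0.012, 0], "rotation": [0.3, 0, 0]},
    {"grip": 1, "dp": [0, 0.02, -0.003], "rotation": [0, 0, 0]},
    {"grip": 1, "dp": [0, 0.01, -0.02], "rotation": [0, 0, 0]},
    {"grip": 1, "dp": [0, 0.01, -0.035], "rotation": [0, 0, 0]},
    {"grip": 1, "dp": [0, 0.02, -0.035], "rotation": [0, 0, 0]},
    {"grip": 1, "dp": [-0.01, 0.03, -0.035], "rotation": [0, 0, 0]},
    {"grip": 1, "dp": [-0.01, 0.03, -0.02], "rotation": [0, 0, 0]},
  ],
)

```text
time_s: 18.47
tool_pos: [0.5201, -0.4045, 0.168]
tool_rot: [-178.8, -0.1, -5.4]
force: [0.7, -1.0, 0.1]
grip_width: 0.0003
```

```bash
python3 -c "
from h import *
o=env.get_obs();print(o['tool_pos'],o['force'])
a=env.read_camera('side')[140:205,205:275,::-1];b=env.read_camera('top')[140:205,240:365,::-1]
r=lambda m,s:cv2.resize(m,None,fx=s,fy=s,interpolation=cv2.INTER_CUBIC)
A=r(a,4.5);B=r(b,3.8);h=max(A.shape[0],B.shape[0])
p=lambda m:cv2.copyMakeBorder(m,0,h-m.shape[0],0,0,cv2.BORDER_CONSTANT)
cv2.imwrite('pics/c9.png',np.hstack([p(A),p(B)]))"
```

```text
[ 0.52011263 -0.40446685  0.16798593] [ 0.69007585 -1.03233449  0.06746604]
```

View pics/c9.png

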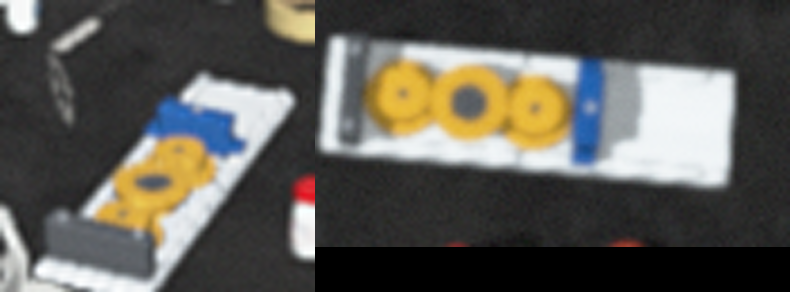

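```bash
python3 -c "
from h import *
p=np.load('car.npy');c,s=np.cos(p[2]),np.sin(p[2])
for n,u,v,z in(('a',402,93,.03),('up',469,102,.029),('c',536,107,.03),('jaw',590,107,.0455)):
  X=bp('top',(u-315+.5)/3.8-.5+240,(v+.5)/3.8-.5+140,z);print(n,np.round(1000*np.array([[c,s],[-s,c]])@(X[:2]-p[:2]),1))
for n,u,v,z in(('a',122,213,.03),('up',154,183,.029),('c',179,150,.03)):
  X=bp('side',(u+.5)/4.5-.5+205,(v+.5)/4.5-.5+140,z);print(n,np.round(1000*np.array([[c,s],[-s,c]])@(X[:2]-p[:2]),1))
"
```

```text
a [ 3.1 98.9]
up [ 0.5 46.3]
c [ 0.8 -5.9]
jaw [  1.4 -46.2]
a [ 1.3 98.8]
up [-3.5 49.2]
c [-3.1 -2.6]
```

carry_out(
  plan=[
    {"grip": 1, "dp": [0, 0, 0], "rotation": [0, 0, 0]},
    {"grip": 1, "dp": [0, 0, 0], "rotation": [0, 0, 0]},
    {"grip": 1, "dp": [0, 0, 0], "rotation": [0, 0, 0]},
  ],
)

```text
time_s: 18.82
tool_pos: [0.5174, -0.411, 0.1686]
tool_rot: [-178.9, -0.2, -6.1]
force: [-0.2, 0.6, -0.3]
grip_width: 0.0006
```

```bash
python3 -c "
from cell import env
o=env.get_obs();print(o['tool_pos'],o['force'],o['time_s']);print(env.sign_off())"
```

```text
[ 0.51736069 -0.41102684  0.16861814] [-0.22444451  0.58858204 -0.34849022] 18.8167
the job is handed in; nothing more can be done
None
```

The two brass hubs are loaded and the row is packed against the fixed stop. I set hub_up (brim up) beside hub_a and hub_c (brim down) behind it. Then I pushed the blue jaw until it stalled at about 15 N, backed the arm clear and handed the job in at 18.8 s.

**What the last top picture showed:**
- All three hubs stand the right way up.
- Neighbouring hubs are about 52.6 and 52.2 mm apart; tight packing is 52 mm.
- hub_c's axis is about 40 mm from the jaw's middle; 41 mm is expected.
- The jaw moved about 75 mm. Reaching a reading of 0.084 would mean it started near 0.0085, which is within the stated range. I had no direct reading of the jaw.

**What disagreed:**
- **Along the channel:** positions in the carrier frame came out about 4–5 mm too far towards the stop for the hubs and jaw alike. I took this as an error in my fit of the carrier's position, because the spacings agree.
- **Across the channel:** hub_a sits roughly 2.5 mm off the line of the other two, within the ±3 mm channel play. The side view gave 4–5 mm, and its spacings were less exact (about 50 and 52 mm).
- **Bystanders:** I saw no contact with the other things on the bench, but I did not re-measure their positions.

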